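# Refit the grease tray of the contact grill

### The job

The washed grease tray lies on the counter in front of the contact grill. With the fingertips push it, sloped nose first, into the grill's tray bay, over the raised front lip and in against the springs at the back, then bring its tail down so that it sits flat on the bay floor behind the lip, held by the springs. It is thin and dents easily: push gently and do not squeeze it, let go of it when it is in, and leave the other kitchen things where they are.

Things in the scene. Friction and masses are not known exactly. Their poses are not given: they have to be found in the camera images.
- tray: the grease tray: flat bare-metal tray, 110 mm long (its x), 150 mm wide (its y), 14 mm high, about 0.35 kg, floor 3 mm, walls 4 mm thick. Origin: centre of its underside; +x points to its nose. Tail wall and side walls are upright. It starts flat on the counter, nose roughly towards the bay; climbing the lip squarely takes a push of 7 to 10 N, much more if it wedges askew
- nose (a point): middle of the top edge of the tray's nose (tray frame 55, 0, 14 mm). The nose wall slopes like a sledge: at the underside it starts 43 mm ahead of the tray's origin, from 9 mm height up it is upright at 55 mm
- tail_left (a point): bottom edge of the tray's tail, 70 mm to +y of its middle (tray frame -55, 70, 0 mm)
- tail_right (a point): bottom edge of the tray's tail, 70 mm to -y of its middle (tray frame -55, -70, 0 mm)
- grill: the contact grill, fixed, lid stood up, metal casing 320 mm wide. Origin: at counter level under the middle of the lip's inner face; +x is the way the tray goes in, z up. Tray bay: floor 3 mm above the counter, cheeks 78 mm either side, 18 mm high. The casing overhangs the bay from x = 60 mm on: underside 45 mm, top 130 mm above the counter
- lip: the bay's folded front lip, same origin and axes as the grill: 156 mm wide, rounded crest 9 mm above the counter (6 above the bay floor) from x = -6 to 0 mm, outer side sloping to the counter at x = -21 mm, inner side upright. Friction is about 0.6: pressed by the springs on a finger, the tail does not fall by its weight but must be taken down; let go before, it springs back onto the lip
- bar (a point): middle of the sprung bar at the back of the bay (grill frame 108.5, 0, 13 mm, springs relaxed; this point does not move). The bar, 70 mm wide, pushes on the nose: 1 N when first touched, 4 N when the tail is level with the lip's inner face, 2 N more for each further mm, and is solid 3 mm past that (10 N)
- ear_left (a point): outer front top corner of the sheet ear that flares out from the cheek on the grill's +y side (grill frame -37, 105, 18 mm); the ears guide the tray to the middle
- ear_right (a point): the same on the grill's -y side (grill frame -37, -105, 18 mm)
- meal_box: bystander: open two-compartment meal container, 179 x 222 mm over its rim, 48 mm high; origin under its centre
- spice_jar: bystander: spice jar, 48 mm across, 95 mm high; origin under its centre
- sauce_bottle: bystander: sauce bottle, 62 mm across, 190 mm high; origin under its centre
Things that resemble listed ones, but are neither listed nor needed, are in the scene too. Of the things that look like the tray, the middle-sized one is meant.

How it is judged:
By the outcome, as a careful person would: the job done as asked, in the order asked, and still so for the second after the job is handed in, with the robot touching nothing.
It also fails if it takes over 72 s, if anything falls off the work surface, if the arm or the gripper's body presses on something with over 40 N, if the wrist force passes 120 N, or if a joint passes its speed limit or range.

### The arm

A 7-joint arm with a two-finger parallel gripper is mounted at the origin on the work surface. World frame = base frame: x ahead of the robot, y to its left, z up, the work surface at z = 0. Lengths are in mm, angles in rad, forces in N, time in s.
With the tool pointing down it reaches from about 400 to 850 mm from the base axis. Payload 6.9 kg.
Tool frame: the origin (TCP) lies midway between the tips of the shut fingers; the grasp point (between the pads) lies 19 mm behind it (grasp_offset is the distance from the TCP to the grasp point, in mm); z points along the fingers, y is the line along which they close (so a half turn about z gives the same grasp; the last joint's range is limited). The gripper opens to 85 mm and grips with 20 to 120 N. Pads are 22 mm wide; open, the fingers measure 114 mm over their backs; the gripper's body (76 mm by 85 mm) begins 54 mm behind the grasp point. The pads swing forward as they close: fully open they stand 13 mm farther back than shut.
Start: joints at [-1.117, 0.507, -0.238, 1.5, 0.126, 1.149, -0.155], TCP at [213.037, 587.56, 231.275] pointing down, gripper open.
Joint ranges: [-3.08, 3.08], [-0.24, 2.05], [-1.43, 1.35], [0, 2.5], [-1.52, 4.66], [0.17, 1.96], [-2.89, 2.89]. Speed limits (rad/s): [2.39, 2.39, 3.14, 3.14, 3.14, 3.14, 3.14].

### API

Orientations are given as [roll, pitch, yaw] about the fixed x, y, z axes, in that order (R = Rz(yaw) Ry(pitch) Rx(roll)).
In Python, from bench import sense, capture, get_calibration, finish_job, grasp_offset gives the robot as it stands.
- The arm moves only by the tool arm_command, never from a script. Its argument "commands" is a list of rows, each a list of 5 numbers: the opening, from 0 (shut) to 1 (fully open), then the shift along the tool's x, y, z in m, then the turn about the tool's z in degrees. A call has 1 to 20 rows; each row is the pose to reach, as a shift and turn from the pose commanded when the call began, along the tool's axes at that moment; what a row does not reach only later rows make up. A row lasts 1/10 s, in which the tool goes at most 50 mm and 8.59 degrees, less where a joint would pass 70% of its speed; a pose out of reach is approached as far as the arm can. A call with a gripper value outside its range is refused whole. The fingers move at their own pace and stop on an object; "force" is the grip in N (left out, the last holds). Time passes only in rows, so rows that repeat a pose let the fingers close. It gives the time, the measured TCP pose, the force, the opening and the grip force at its end, in the units of the state.
- sense(): the state, without advancing time (a new reading comes with each control period).
- capture(name): name is "scene" or "top"; returns the picture (384x512x3 uint8, red, green, blue); there is no depth.
- get_calibration(name): a dict with "camera_matrix" (3x3 intrinsics, pixels), "pose" (4x4, takes a point from camera to world coordinates). Camera axes: x right, y up, looking along -z (the intrinsics and any distortion apply to the point x, -y, -z); pixel columns grow to the right and rows downward; lengths in mm; the calibration is good to about 2 mm. A picture is of the moment at which its call begins. get_calibration takes no time and is no camera call.
- finish_job(): hands the job in; it is judged then, once.
The state is a dict: "t": time; "q": joint angles; "qd": joint speeds; "joint_torque": joint torques, N m; "tool_pos": TCP position; "orientation": TCP orientation; "contact_force": force on the tool from outside, world axes, zero at the start; "torque": the same for the moment, N m; "opening": opening from 0.0 (shut) to 1.0 (fully open); "grip_force": force on a finger pad.
Only numpy, scipy, OpenCV 4.12 (cv2) and the standard library are available. Lean on these libraries where they do the work, as an engineer would, in place of code of your own. Each camera call takes 0.05 s, during which the arm holds its last target. There are 200 camera calls.

## Working session

There is one attempt and no reset: what is moved stays moved. The work goes in short steps, Python scripts to look and compute and a tool call to move; the robot and the scene stay as the last step left them, time stands still between calls to the robot, and variables do not carry over. Pictures are saved under pics/ and viewed, at most 10 in all, crops included, and the job is handed in when it is done.

Besides the shell and the picture viewer there is one more tool, called in YAML: its name, and indented under it one key for each argument. arm_command: Moves the arm, as the interface text tells. Its arguments: {"type":"object","properties":{"commands":{"type":"array"},"force":{"type":"number"}},"required":["commands"]}

```bash
mkdir -p pics; ls
python3 - <<'E'
from bench import *
import cv2,numpy as np
print(sense())
for n in("scene","top"):
    im=capture(n); cv2.imwrite(f"pics/{n}0.png",cv2.resize(im[...,::-1],None,fx=1.5,fy=1.5,interpolation=cv2.INTER_CUBIC))
    cv2.imwrite(f"{n}0raw.png",im[...,::-1])
    print({k:(np.round(v,3) if not isinstance(v,str) else v) for k,v in get_calibration(n).items()})
E
```

```text
pics
{'t': 0.0, 'q': array([-1.11750256,  0.50830719, -0.23750156,  1.50112113,  0.12568902,
        1.14888102, -0.15484509]), 'qd': array([ 0.00124244, -0.0008602 ,  0.00018663, -0.00023911, -0.00083552,
       -0.00050451, -0.00067793]), 'joint_torque': array([-3.80154261e-04, -6.20597863e+01, -2.18666375e+00, -2.49652058e+01,
        1.27096212e-02,  1.19456003e-02, -4.81095663e-05]), 'tool_pos': array([212.92925462, 587.08876281, 230.451923  ]), 'orientation': array([-3.13986250e+00,  3.42486602e-05,  2.79374498e+00]), 'contact_force': array([-0.45296679,  0.32115389, -0.127827  ]), 'torque': array([ 0.00835158, -0.08221047, -0.00927167]), 'grip_force': 0.0, 'opening': 0.9983503090134483}
{'camera_matrix': array([[390.833,   0.   , 257.412],
       [  0.   , 390.833, 188.58 ],
       [  0.   ,   0.   ,   1.   ]]), 'pose': array([[ 7.620000e-01, -4.580000e-01,  4.570000e-01,  1.009968e+03],
       [ 6.470000e-01,  5.190000e-01, -5.590000e-01, -7.373100e+02],
       [ 1.900000e-02,  7.220000e-01,  6.920000e-01,  8.724400e+02],
       [ 0.000000e+00,  0.000000e+00,  0.000000e+00,  1.000000e+00]])}
{'camera_matrix': array([[455.941,   0.   , 254.624],
       [  0.   , 455.941, 189.736],
       [  0.   ,   0.   ,   1.   ]]), 'pose': array([[-2.500000e-02,  9.880000e-01, -1.500000e-01,  2.832690e+02],
       [-1.000000e+00, -2.600000e-02, -5.000000e-03, -1.160870e+02],
       [-9.000000e-03,  1.500000e-01,  9.890000e-01,  1.453118e+03],
       [ 0.000000e+00,  0.000000e+00,  0.000000e+00,  1.000000e+00]])}
```

View pics/scene0.png

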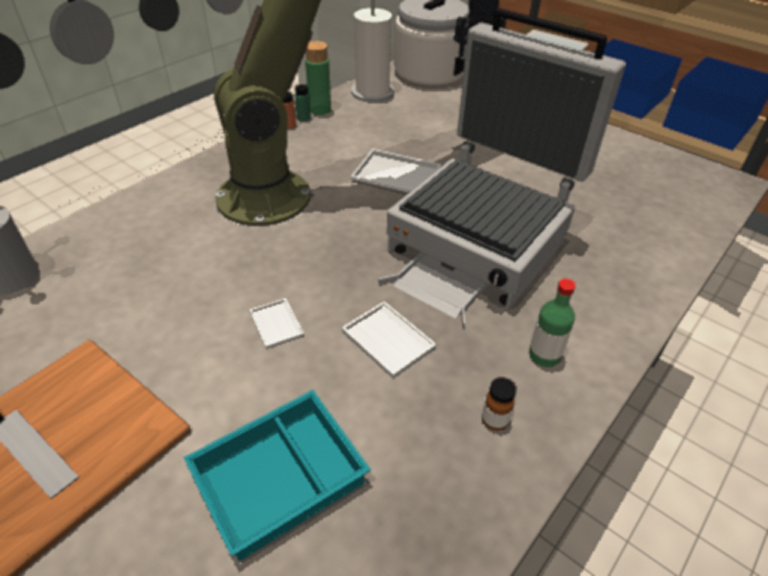

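View pics/top0.png

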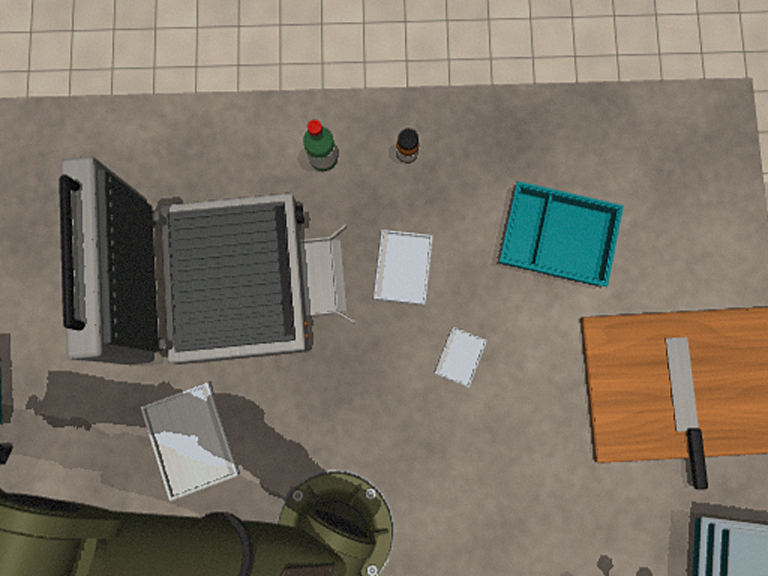

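Tray look-alikes (top0 pixels): a small one at (461,357), a middle-sized one at (404,267) in front of the bay, and a large one at (190,440) beside the grill. I choose the middle one and will check it in close crops.

Run:
```python
import cv2,numpy as np
t=cv2.imread("top0raw.png")[140:220,195:300]; s=cv2.imread("scene0raw.png")[165:260,220:320]
cv2.imwrite("pics/ctop.png",cv2.resize(t,None,fx=7.5,fy=7.5,interpolation=cv2.INTER_CUBIC))
cv2.imwrite("pics/cscene.png",cv2.resize(s,None,fx=6.3,fy=6.3,interpolation=cv2.INTER_CUBIC))
```

```text
(no output)
```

View pics/ctop.png

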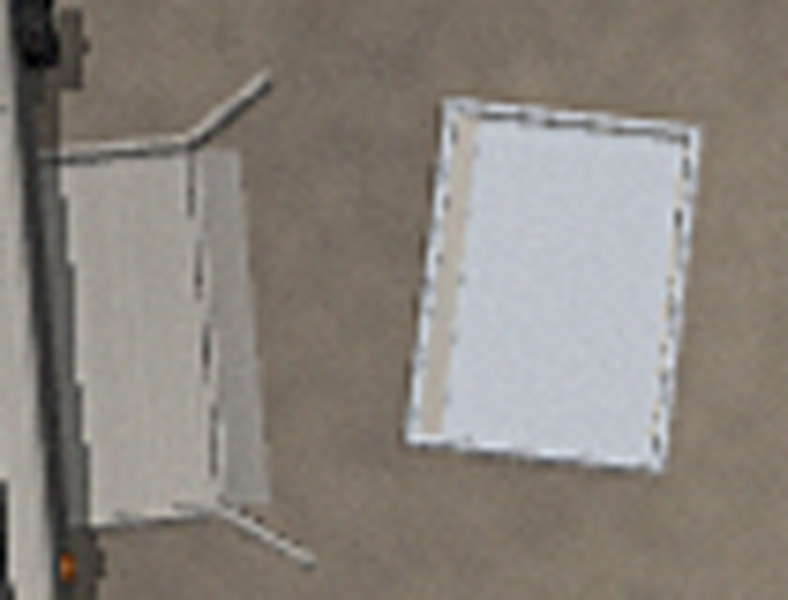

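View pics/cscene.png

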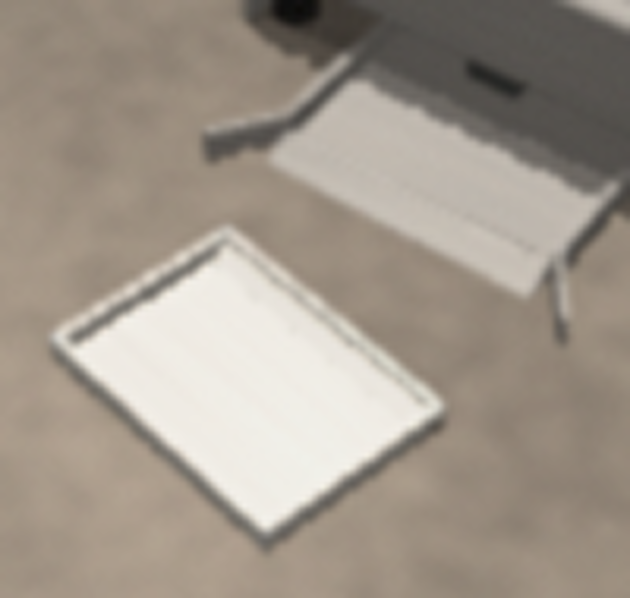

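Crops: the middle tray's rim corners are clear in both views. The sloped nose (beige band) is on the left in the top crop, facing the bay. The ear tips and lip edges are visible too: top ears at (267,73) and (312,562), scene ears at (207,130) and (562,262). Next I fit the poses.

```bash
cat > h.py <<'E'
import numpy as np
from bench import *
from scipy.optimize import least_squares
def proj(n,P):
    c=get_calibration(n);T=np.linalg.inv(c["pose"]);p=np.atleast_2d(P)@T[:3,:3].T+T[:3,3]
    p=p*[1,-1,-1];uv=p@np.array(c["camera_matrix"]).T
    return uv[:,:2]/uv[:,2:]
def raw(p,f,off): return (np.array(p,float)+.5)/f-.5+off
def fit(local,obs,x0):
    # obs: dict name->(idx,pix); pose x,y,z,yaw
    L=np.array(local,float)
    def r(v):
        c,s=np.cos(v[3]),np.sin(v[3]);W=np.c_[c*L[:,0]-s*L[:,1]+v[0],s*L[:,0]+c*L[:,1]+v[1],L[:,2]+v[2]]
        return np.concatenate([(proj(n,W[i])-p).ravel() for n,(i,p) in obs.items()])
    s=least_squares(r,x0,x_scale=[10,10,10,.1]);return s.x,r(s.x).reshape(-1,2)
E
python3 - <<'E'
from h import *
np.set_printoptions(precision=3,suppress=True)
T=lambda p:raw(p,7.5,[195,140]); S=lambda p:raw(p,6.3,[220,165])
# tray corners local, nose +x. nose->world +y, so tray +y -> world -x
L=[[55,-75,14],[-55,-75,14],[-55,75,14],[55,75,14]]
tt=T([[444,99],[700,127],[663,470],[407,442]])
ss=S([[443,405],[267,534],[53,338],[228,228]])
y0=[500,-200,0,1.57]
for o in ({"top":([0,1,2,3],tt),"scene":([0,1,2,3],ss)},{"top":([0,1,2,3],tt)}):
    print("tray",*fit(L,o,[480,-200,0,1.57]))
# scene order try shifted: in scene far-left corner
G=[[-37,105,18],[-37,-105,18],[-21,78,0],[-21,-78,0],[0,78,9],[0,-78,9]]
gt=T([[312,562],[267,73],[270,500],[238,152]]);gs=S([[207,130],[562,262],[268,157],[528,297]])
for o in ({"top":([0,1,2,3],gt),"scene":([0,1,2,3],gs)},{"top":([0,1,2,3],gt)},{"scene":([0,1,2,3],gs)}):
    print("grill",*fit(G,o,[480,0,0,1.57]))
E
```

```text
tray [ 540.966 -153.729    0.393    1.433] [[ 0.249  0.087]
 [ 0.001  0.027]
 [ 0.135  0.178]
 [-0.127  0.092]
 [ 0.554  0.173]
 [ 0.136 -0.093]
 [-0.271 -0.025]
 [-0.025 -0.042]]
tray [ 541.629 -153.581   -1.536    1.435] [[ 0.162  0.049]
 [-0.127 -0.072]
 [ 0.093  0.023]
 [-0.128 -0.   ]]
grill [524.778  -3.612  10.941   1.666] [[ 0.547 -0.242]
 [-0.966  0.12 ]
 [ 0.454  0.789]
 [-0.719 -0.417]
 [-0.854 -1.776]
 [ 0.883  5.878]
 [-0.779 -1.313]
 [ 0.419 -2.624]]
grill [527.478  -3.497   0.039   1.643] [[-0.072 -0.407]
 [-0.029  0.282]
 [ 0.067  0.547]
 [ 0.036 -0.42 ]]
grill [490.545  44.913 -47.632   1.727] [[ 0.265  0.294]
 [ 0.253  3.809]
 [-0.227  0.069]
 [-0.299 -4.258]]
```

Run:
```python
from h import *
np.set_printoptions(precision=3,suppress=True)
T=lambda p:raw(p,7.5,[195,140]); S=lambda p:raw(p,6.3,[220,165])
G=[[-37,105,18],[-37,-105,18],[-21,78,0],[-21,-78,0]]
gt=T([[312,562],[267,73],[270,500],[238,152]]);gs=S([[207,130],[562,320],[268,157],[528,297]])
x,r=fit(G,{"top":([0,1,2,3],gt),"scene":([0,1,2,3],gs)},[480,0,0,1.57]);print(x,r)
for t in([541,-153.7,1.433],):
    a=x[3];d=np.array(t[:2])-x[:2];R=np.array([[np.cos(a),np.sin(a)],[-np.sin(a),np.cos(a)]])
    print("tray in grill",R@d,t[2]-a)
s=sense();print(s['tool_pos'],s['orientation'],grasp_offset)
```

```text
[527.074  -3.796   2.292   1.637] [[-0.226 -0.252]
 [ 0.247  0.29 ]
 [-0.04   0.649]
 [ 0.245 -0.423]
 [-0.067 -0.11 ]
 [ 0.307 -0.466]
 [-0.077  0.512]
 [ 0.145  0.081]]
tray in grill [-150.495   -4.032] -0.2036470891535247
[212.921 587.126 230.516] [-3.14   0.     2.794] 18.700000000000003
```

Run:
```python
from h import *
np.set_printoptions(precision=1,suppress=True)
for a,b in(((478,25),(100,357)),((620,68),(95,158)),((460,118),(160,350))):
    f=lambda P:np.r_[(proj("scene",P)-np.array(a)/1.5).ravel(),(proj("top",P)-np.array(b)/1.5).ravel()]
    s=least_squares(f,[500,400,300]);print(s.x,s.fun)
s=sense();p=s['tool_pos'];yaw=s['orientation'][2]
c,sn=np.cos(yaw),np.sin(yaw)
for t in([250,380,330],[380,180,330],[450,0,330],[529,-239,100]):
    d=np.array(t)-p; print(t,"tool shift m",[round(v/1000,4) for v in(c*d[0]+sn*d[1],sn*d[0]-c*d[1],-d[2])])
print("turn deg",np.degrees(yaw-1.433),np.degrees(yaw-1.637))
```

```text
[348.4 322.9 421.4] [-5.3  1.  -2.5 -3.1]
[660.2 340.5 419.1] [-2.6  0.7 -1.2 -2.1]
[363.9 291.2 233. ] [-1.4  0.2 -0.7 -0.9]
[250, 380, 330] tool shift m [np.float64(-0.1055), np.float64(-0.1821), np.float64(-0.0995)]
[380, 180, 330] tool shift m [np.float64(-0.2958), np.float64(-0.3258), np.float64(-0.0995)]
[450, 0, 330] tool shift m [np.float64(-0.423), np.float64(-0.4712), np.float64(-0.0995)]
[529, -239, 100] tool shift m [np.float64(-0.5787), np.float64(-0.6689), np.float64(0.1305)]
turn deg 77.9684675254794 66.28012850481062
```

arm_command:
  commands:
    - [1, -0.012, -0.024, -0.03, 0]
    - [1, -0.024, -0.048, -0.06, 0]
    - [1, -0.036, -0.072, -0.09, 0]
    - [1, -0.048, -0.096, -0.12, 0]
    - [1, -0.06, -0.12, -0.15, 0]
    - [1, -0.072, -0.144, -0.18, 0]
    - [1, -0.084, -0.168, -0.21, 0]
    - [1, -0.096, -0.19, -0.23, 0]
    - [1, -0.106, -0.213, -0.25, 0]
    - [1, -0.106, -0.213, -0.25, 0]
    - [1, -0.106, -0.213, -0.25, 0]
    - [1, -0.106, -0.213, -0.25, 0]

```text
t: 1.3
tool_pos: [239.7, 351.7, 480.2]
orientation: [-3.14, -0.001, 2.795]
contact_force: [0.0, 1.0, 0.5]
opening: 1.003
grip_force: 0.0
```

arm_command:
  commands:
    - [1, -0.03, -0.023, 0, 0]
    - [1, -0.06, -0.046, 0, 0]
    - [1, -0.09, -0.069, 0, 0]
    - [1, -0.12, -0.092, 0, 0]
    - [1, -0.15, -0.115, 0, 6]
    - [1, -0.18, -0.138, 0, 12]
    - [1, -0.21, -0.16, 0, 18]
    - [1, -0.236, -0.183, 0, 24]
    - [1, -0.26, -0.21, 0, 30]
    - [1, -0.285, -0.24, 0.03, 36]
    - [1, -0.31, -0.27, 0.06, 42]
    - [1, -0.335, -0.3, 0.09, 48]
    - [1, -0.36, -0.33, 0.12, 54]
    - [1, -0.385, -0.36, 0.15, 60]
    - [1, -0.41, -0.39, 0.18, 66]
    - [1, -0.435, -0.42, 0.21, 72]
    - [1, -0.46, -0.445, 0.24, 78]
    - [1, -0.473, -0.457, 0.28, 78]
    - [1, -0.473, -0.457, 0.28, 78]
    - [1, -0.473, -0.457, 0.28, 78]

```text
t: 3.3
tool_pos: [528.6, -238.7, 199.5]
orientation: [-3.137, -0.001, 1.433]
contact_force: [0.3, 0.5, -0.3]
opening: 0.997
grip_force: 0.0
```

```bash
cat >> h.py <<'E'
G=np.array([527.1,-3.8]);GY=1.637
def ing(p): 
    c,s=np.cos(GY),np.sin(GY);d=np.array(p)[:2]-G;return np.array([c*d[0]+s*d[1],-s*d[0]+c*d[1]])
def outg(p):
    c,s=np.cos(GY),np.sin(GY);return G+[c*p[0]-s*p[1],s*p[0]+c*p[1]]
def shift(t,yaw=None):
    s=sense();p=s['tool_pos'];y=s['orientation'][2];d=np.r_[t]-p[:len(t)]
    o=[np.cos(y)*d[0]+np.sin(y)*d[1],np.sin(y)*d[0]-np.cos(y)*d[1]]+([-d[2]] if len(t)>2 else [])
    return np.round(o,1),(None if yaw is None else round(np.degrees(y-yaw),2))
E
python3 - <<'E'
from h import *
print(sense());print(shift([529.2,-238.9,0],1.433), ing(sense()['tool_pos']))
E
```

```text
{'t': 3.3, 'q': array([ 0.07621821,  0.50149415,  0.48092326,  1.67290924, -0.26042107,
        1.03567882,  0.50350589]), 'qd': array([-0.01925346, -0.0542649 ,  0.00663281, -0.02615084,  0.00131744,
        0.01073829, -0.00227952]), 'joint_torque': array([ 9.30252559e-01, -5.30737960e+01,  6.98890194e+00, -2.18827289e+01,
        1.88792835e-02, -1.76926302e-01,  8.34966567e-02]), 'tool_pos': array([ 528.63410115, -238.7305104 ,  199.5418428 ]), 'orientation': array([-3.13738920e+00, -6.37242593e-04,  1.43297707e+00]), 'contact_force': array([ 0.32420802,  0.47746676, -0.26289748]), 'torque': array([-0.0360161 , -0.02009876,  0.00163324]), 'grip_force': 0.0, 'opening': 0.9966692077500255}
(array([-1.000e-01,  6.000e-01,  1.995e+02]), np.float64(-0.0)) [-234.51734581   14.0111633 ]
```

arm_command:
  commands:
    - [1, 0, 0, 0.05, 0]
    - [1, 0, 0, 0.1, 0]
    - [1, 0, 0, 0.14, 0]
    - [1, 0, 0, 0.17, 0]
    - [1, 0, 0, 0.19, 0]
    - [1, 0, 0, 0.198, 0]
    - [1, 0, 0, 0.202, 0]
    - [1, 0, 0, 0.205, 0]
    - [1, 0, 0, 0.205, 0]
    - [1, 0, 0, 0.205, 0]

```text
t: 4.3
tool_pos: [529.6, -239.8, -2.7]
orientation: [3.14, 0.0, 1.433]
contact_force: [0.3, 0.7, 0.2]
opening: 0.996
grip_force: 0.0
```

Run:
```python
from h import *
import cv2
s=sense();print(s['tool_pos'],s['contact_force'])
s_=capture("scene");t_=capture("top")
a=cv2.resize(s_[165:275,200:310,::-1],(396,396),interpolation=cv2.INTER_CUBIC);b=cv2.resize(t_[120:230,200:310,::-1],(396,396),interpolation=cv2.INTER_CUBIC)
cv2.imwrite("pics/down.png",np.hstack([a,b]))
```

```text
[ 529.61651505 -239.84439544   -2.67516037] [0.26685758 0.73943251 0.18108299]
```

View pics/down.png

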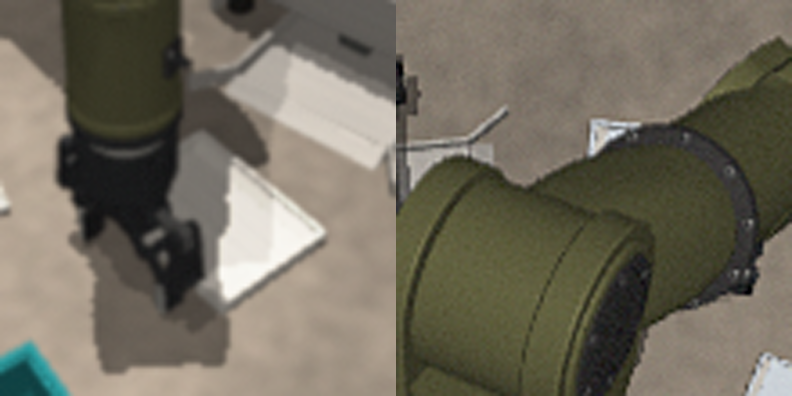

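The fingers stand behind the tail wall (left view, about (100,230) and (180,290)), and the tray has not moved.

arm_command:
  commands:
    - [1, 0.005, 0, 0.002, 0]
    - [1, 0.01, 0, 0.003, 0]
    - [1, 0.014, 0, 0.003, 0]
    - [1, 0.018, 0, 0.003, 0]
    - [1, 0.022, 0, 0.003, 0]
    - [1, 0.026, 0, 0.003, -0.8]
    - [1, 0.03, 0, 0.003, -1.6]
    - [1, 0.034, 0, 0.003, -2.4]
    - [1, 0.038, 0, 0.003, -3.2]
    - [1, 0.042, 0, 0.003, -4.1]
    - [1, 0.046, -0.001, 0.003, -5]
    - [1, 0.05, -0.001, 0.003, -5.9]
    - [1, 0.054, -0.001, 0.003, -6.8]
    - [1, 0.058, -0.001, 0.003, -7.6]
    - [1, 0.062, -0.002, 0.003, -8.4]
    - [1, 0.066, -0.002, 0.003, -9.3]
    - [1, 0.07, -0.002, 0.003, -10.2]
    - [1, 0.074, -0.003, 0.003, -11]
    - [1, 0.077, -0.003, 0.003, -11.7]
    - [1, 0.077, -0.003, 0.003, -11.7]

```text
t: 6.4
tool_pos: [536.6, -162.2, -6.7]
orientation: [-3.141, -0.001, 1.638]
contact_force: [0.2, 0.9, -0.3]
opening: 0.998
grip_force: 0.0
```

Run:
```python
from h import *
import cv2
s=sense();print(s['tool_pos'],s['contact_force'],s['torque'],ing(s['tool_pos']),s['orientation'])
s_=capture("scene")
cv2.imwrite("pics/p2.png",cv2.resize(s_[155:255,215:335,::-1],None,fx=6,fy=6,interpolation=cv2.INTER_CUBIC))
```

```text
[ 536.61207452 -162.20715143   -6.70719633] [ 0.20119437  0.86500658 -0.26375633] [ 0.02251687  0.00378798 -0.0016991 ] [-158.68940912    0.98823947] [-3.14135707e+00 -6.20030271e-04  1.63797837e+00]
```

View pics/p2.png

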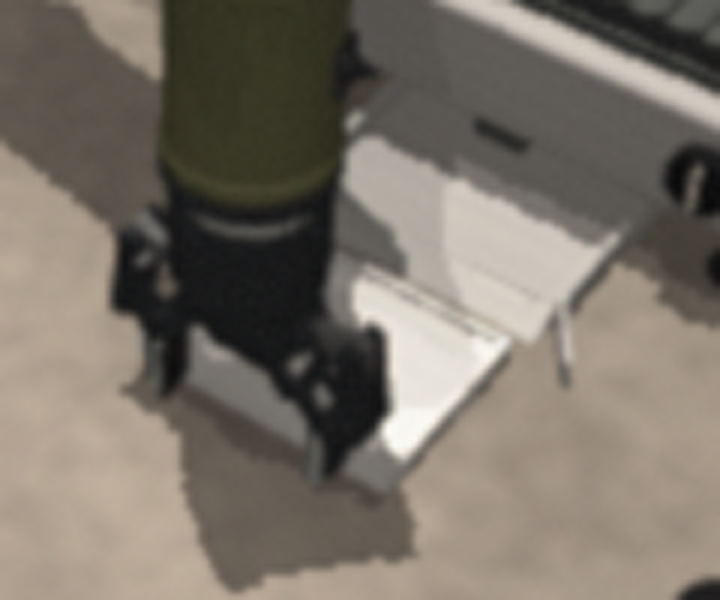

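The scene crop shows the tray's nose right corner at (512,342) just before the lip, the tail right corner at about (385,485), and both fingers on the tail. I check alignment with these.

Run:
```python
from h import *
np.set_printoptions(precision=1,suppress=True)
for p,z in(((512,342),14),((388,476),14),((382,495),0),((368,262),14),((530,340),0),((565,312),18),((188,372),14)):
    q=raw(p,6,[215,155])
    s=least_squares(lambda v:(proj("scene",[v[0],v[1],z])-q).ravel(),[530,-60]);print(p,z,s.x,ing(s.x))
```

```text
(512, 342) 14 [603.  -35.7] [-36.9 -73.6]
(388, 476) 14 [ 609.5 -144.7] [-146.1  -72.9]
(382, 495) 0 [ 608.  -146.2] [-147.4  -71.4]
(368, 262) 14 [513.9 -39.2] [-34.4  15.5]
(530, 340) 0 [602.5 -17.1] [-18.3 -74.3]
(565, 312) 18 [612.9  -4.5] [ -6.4 -85.6]
(188, 372) 14 [ 494.7 -157.6] [-151.3   42.5]
```

arm_command:
  commands:
    - [1, 0.003, 0, 0, 0]
    - [1, 0.006, 0, 0, 0]
    - [1, 0.009, 0, 0, 0]
    - [1, 0.012, 0, 0, 0]
    - [1, 0.015, 0, 0, 0]
    - [1, 0.018, 0, 0, 0]
    - [1, 0.021, 0, 0, 0]
    - [1, 0.024, 0, 0, 0]
    - [1, 0.027, 0, 0, 0]

```text
t: 7.35
tool_pos: [534.8, -135.8, -6.7]
orientation: [-3.142, 0.0, 1.637]
contact_force: [-0.2, -2.2, -0.1]
opening: 0.998
grip_force: 0.8
```

arm_command:
  commands:
    - [1, 0.003, 0, 0, 0]
    - [1, 0.006, 0, 0, 0]
    - [1, 0.009, 0, 0, 0]
    - [1, 0.012, 0, 0, 0]

```text
t: 7.75
tool_pos: [534.1, -124.1, -6.7]
orientation: [3.141, 0.0, 1.636]
contact_force: [0.1, -3.1, -0.7]
opening: 0.998
grip_force: 1.6
```

arm_command:
  commands:
    - [1, 0.003, 0, 0, 0]
    - [1, 0.006, 0, 0, 0]
    - [1, 0.009, 0, 0, 0]
    - [1, 0.012, 0, 0, 0]

```text
t: 8.15
tool_pos: [533.2, -111.5, -6.7]
orientation: [-3.141, -0.001, 1.637]
contact_force: [0.2, -2.3, 0.5]
opening: 0.997
grip_force: 1.0
```

arm_command:
  commands:
    - [1, 0.003, 0, 0, 0]
    - [1, 0.006, 0, 0, 0]
    - [1, 0.009, 0, 0, 0]
    - [1, 0.012, 0, 0, 0]

```text
t: 8.55
tool_pos: [532.5, -99.8, -6.7]
orientation: [-3.142, -0.0, 1.637]
contact_force: [0.4, -1.9, -0.5]
opening: 1.004
grip_force: 1.0
```

Run:
```python
from h import *
import cv2
s=sense();print(s['tool_pos'],s['contact_force'],s['torque'],ing(s['tool_pos']),s['orientation'])
s_=capture("scene")
cv2.imwrite("pics/p3.png",cv2.resize(s_[145:245,225:345,::-1],None,fx=6,fy=6,interpolation=cv2.INTER_CUBIC))
```

```text
[532.45394639 -99.81238954  -6.72878732] [ 0.43426363 -1.86868446 -0.48968586] [-0.39510651 -0.04806875 -0.04527857] [-96.15625082   1.00951292] [-3.14152396e+00 -6.63341410e-05  1.63665242e+00]
```

View pics/p3.png

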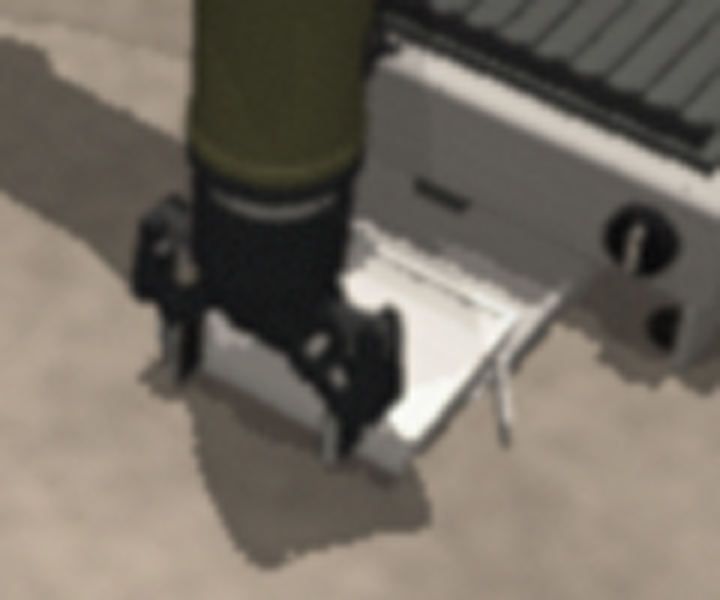

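The crop shows the nose edge (375,235)–(515,315) over the lip and inside the bay, square between the cheeks. I push on and raise the tips.

arm_command:
  commands:
    - [1, 0.003, 0, 0, 0]
    - [1, 0.006, 0, 0, 0]
    - [1, 0.009, 0, 0, 0]
    - [1, 0.012, 0, 0, 0]
    - [1, 0.015, 0, 0, 0]
    - [1, 0.018, 0, 0, 0]
    - [1, 0.021, 0, 0, 0]
    - [1, 0.024, 0, 0, 0]

```text
t: 9.4
tool_pos: [530.9, -76.1, -6.7]
orientation: [3.141, 0.0, 1.637]
contact_force: [-0.2, -2.1, -1.2]
opening: 0.997
grip_force: 1.3
```

arm_command:
  commands:
    - [1, 0.003, 0, -0.001, 0]
    - [1, 0.006, 0, -0.002, 0]
    - [1, 0.009, 0, -0.003, 0]
    - [1, 0.012, 0, -0.004, 0]
    - [1, 0.015, 0, -0.005, 0]
    - [1, 0.018, 0, -0.006, 0]
    - [1, 0.021, 0, -0.007, 0]
    - [1, 0.024, 0, -0.008, 0]

```text
t: 10.2
tool_pos: [529.5, -52.2, 1.5]
orientation: [3.141, 0.0, 1.636]
contact_force: [0.1, -3.8, 3.2]
opening: 1.001
grip_force: 1.7
```

arm_command:
  commands:
    - [1, 0.003, 0, -0.001, 0]
    - [1, 0.006, 0, -0.002, 0]
    - [1, 0.009, 0, -0.003, 0]
    - [1, 0.012, 0, -0.004, 0]
    - [1, 0.015, 0, -0.004, 0]
    - [1, 0.018, 0, -0.004, 0]

```text
t: 10.8
tool_pos: [528.0, -34.0, 5.2]
orientation: [-3.141, -0.0, 1.637]
contact_force: [-0.4, -1.5, -0.5]
opening: 1.005
grip_force: 0.6
```

Run:
```python
from h import *
import cv2
s=sense();print(s['tool_pos'],s['contact_force'],s['torque'],ing(s['tool_pos']),s['orientation'])
s_=capture("scene")
cv2.imwrite("pics/p4.png",cv2.resize(s_[140:230,235:345,::-1],None,fx=6.5,fy=6.5,interpolation=cv2.INTER_CUBIC))
```

```text
[528.04036892 -33.96302104   5.22150838] [-0.39960273 -1.53738202 -0.50438744] [-0.30557136 -0.04151541 -0.01419323] [-30.15915444   1.05713551] [-3.14134532e+00 -6.09854241e-05  1.63668043e+00]
```

View pics/p4.png

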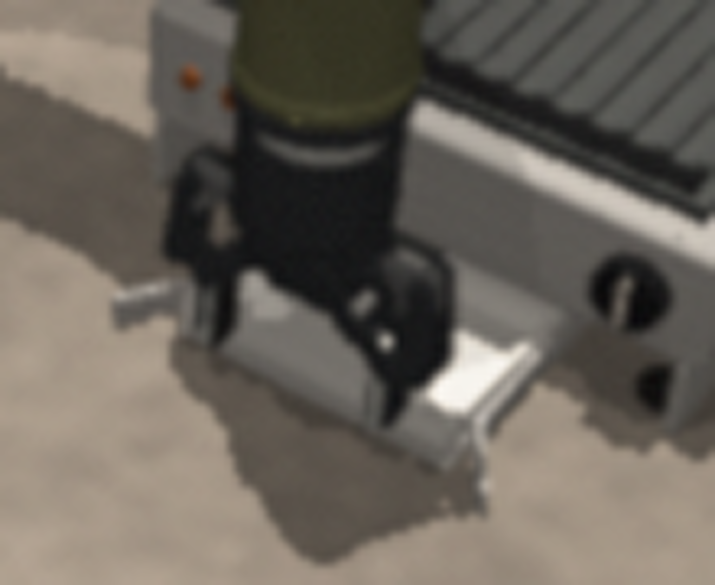

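The crop shows the tray most of the way in, with the tail just outside the lip and square between the ears.

arm_command:
  commands:
    - [1, 0.002, 0, 0, 0]
    - [1, 0.004, 0, 0, 0]
    - [1, 0.006, 0, 0, 0]
    - [1, 0.008, 0, 0, 0]
    - [1, 0.01, 0, 0, 0]
    - [1, 0.012, 0, 0, 0]
    - [1, 0.014, 0, 0, 0]
    - [1, 0.015, 0, 0, 0]

```text
t: 11.65
tool_pos: [527.1, -19.0, 5.3]
orientation: [-3.142, -0.0, 1.637]
contact_force: [0.5, -0.6, -1.2]
opening: 1.0
grip_force: 0.6
```

arm_command:
  commands:
    - [1, 0.001, 0, 0, 0]
    - [1, 0.001, 0, 0, 0]

```text
t: 11.85
tool_pos: [527.1, -18.1, 5.3]
orientation: [-3.142, -0.0, 1.637]
contact_force: [0.0, -0.3, -0.8]
opening: 0.999
grip_force: 0.1
```

arm_command:
  commands:
    - [1, 0.001, 0, 0, 0]
    - [1, 0.001, 0, 0, 0]

```text
t: 12.05
tool_pos: [527.0, -17.2, 5.3]
orientation: [-3.142, -0.0, 1.637]
contact_force: [0.4, -0.4, -0.9]
opening: 0.997
grip_force: 0.3
```

arm_command:
  commands:
    - [1, 0.001, 0, 0, 0]
    - [1, 0.001, 0, 0, 0]

```text
t: 12.25
tool_pos: [527.0, -16.4, 5.3]
orientation: [3.142, 0.0, 1.637]
contact_force: [-0.3, -1.1, -1.1]
opening: 0.999
grip_force: 0.6
```

arm_command:
  commands:
    - [1, 0.001, 0, 0, 0]
    - [1, 0.001, 0, 0, 0]

```text
t: 12.45
tool_pos: [527.0, -15.7, 5.3]
orientation: [3.141, 0.001, 1.636]
contact_force: [-0.5, -2.9, -1.8]
opening: 1.003
grip_force: 1.4
```

arm_command:
  commands:
    - [1, 0.001, 0, 0, 0]
    - [1, 0.001, 0, 0, 0]

```text
t: 12.65
tool_pos: [526.9, -14.8, 5.3]
orientation: [3.141, 0.001, 1.636]
contact_force: [-0.4, -4.8, -1.3]
opening: 0.995
grip_force: 2.2
```

arm_command:
  commands:
    - [1, 0.001, 0, 0, 0]
    - [1, 0.001, 0, 0, 0]

```text
t: 12.85
tool_pos: [526.9, -14.1, 5.4]
orientation: [3.141, 0.001, 1.636]
contact_force: [1.1, -5.2, -1.2]
opening: 1.0
grip_force: 2.6
```

arm_command:
  commands:
    - [1, 0.001, 0, 0, 0]
    - [1, 0.001, 0, 0, 0]

```text
t: 13.05
tool_pos: [526.9, -13.4, 5.4]
orientation: [3.141, 0.001, 1.636]
contact_force: [0.4, -6.3, -0.5]
opening: 1.002
grip_force: 3.1
```

arm_command:
  commands:
    - [1, 0.001, 0, 0, 0]
    - [1, 0.001, 0, 0, 0]

```text
t: 13.25
tool_pos: [526.8, -12.9, 5.4]
orientation: [3.141, 0.002, 1.636]
contact_force: [0.1, -7.2, -1.3]
opening: 0.998
grip_force: 3.7
```

arm_command:
  commands:
    - [1, 0.0005, 0, 0.0005, 0]
    - [1, 0.0005, 0, 0.001, 0]
    - [1, 0.0005, 0, 0.0015, 0]
    - [1, 0.0005, 0, 0.002, 0]

```text
t: 13.65
tool_pos: [526.9, -13.1, 3.5]
orientation: [3.141, 0.003, 1.635]
contact_force: [0.2, -10.3, 0.2]
opening: 0.998
grip_force: 4.7
```

arm_command:
  commands:
    - [1, 0, 0, 0.0005, 0]
    - [1, 0, 0, 0.001, 0]
    - [1, 0, 0, 0.0015, 0]
    - [1, 0, 0, 0.002, 0]

```text
t: 14.05
tool_pos: [526.9, -13.4, 1.5]
orientation: [3.141, 0.003, 1.635]
contact_force: [-1.2, -10.2, -0.2]
opening: 1.001
grip_force: 5.1
```

Run:
```python
from h import *
import cv2
s=sense();print(s['tool_pos'],s['contact_force'],s['torque'],ing(s['tool_pos']),s['orientation'])
s_=capture("scene")
cv2.imwrite("pics/p5.png",cv2.resize(s_[140:220,245:345,::-1],None,fx=7.5,fy=7.5,interpolation=cv2.INTER_CUBIC))
```

```text
[526.89455091 -13.41660065   1.49859356] [ -1.15703488 -10.24625428  -0.18806019] [-2.14771456 -0.01160879  0.23473044] [-9.58194237  0.84118834] [3.14074034e+00 2.98042459e-03 1.63479828e+00]
```

View pics/p5.png

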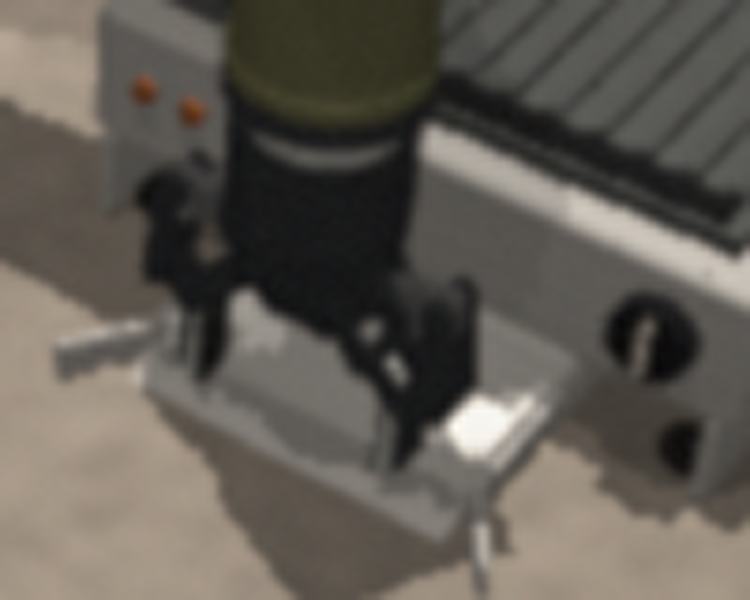

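arm_command:
  commands:
    - [1, 0, 0, 0.0005, 0]
    - [1, 0, 0, 0.001, 0]
    - [1, 0, 0, 0.0015, 0]
    - [1, 0, 0, 0.002, 0]

```text
t: 14.5
tool_pos: [526.9, -13.5, -0.5]
orientation: [3.141, 0.003, 1.635]
contact_force: [1.1, -10.3, -0.7]
opening: 1.004
grip_force: 5.1
```

arm_command:
  commands:
    - [1, 0, 0, 0.0005, 0]
    - [1, 0, 0, 0.001, 0]
    - [1, 0, 0, 0.0015, 0]
    - [1, 0, 0, 0.0015, 0]

```text
t: 14.9
tool_pos: [527.1, -13.5, -1.5]
orientation: [3.14, 0.003, 1.635]
contact_force: [0.0, -10.3, 6.4]
opening: 1.002
grip_force: 5.1
```

The resistance after about 6 mm of lowering fits the tail sitting on the bay floor. I retreat straight back.

arm_command:
  commands:
    - [1, -0.001, 0, 0, 0]
    - [1, -0.002, 0, 0, 0]
    - [1, -0.003, 0, 0, 0]
    - [1, -0.004, 0, 0, 0]
    - [1, -0.005, 0, 0, 0]
    - [1, -0.006, 0, 0, 0]

```text
t: 15.5
tool_pos: [526.7, -15.9, -2.4]
orientation: [-3.141, -0.001, 1.637]
contact_force: [0.2, -0.7, -0.3]
opening: 1.001
grip_force: 0.0
```

arm_command:
  commands:
    - [1, -0.004, 0, 0, 0]
    - [1, -0.01, 0, -0.002, 0]
    - [1, -0.02, 0, -0.005, 0]
    - [1, -0.04, 0, -0.01, 0]
    - [1, -0.07, 0, -0.03, 0]
    - [1, -0.1, 0, -0.06, 0]
    - [1, -0.12, 0, -0.1, 0]
    - [1, -0.14, 0, -0.14, 0]
    - [1, -0.16, 0, -0.18, 0]
    - [1, -0.18, 0, -0.2, 0]
    - [1, -0.18, 0, -0.2, 0]

```text
t: 16.6
tool_pos: [539.4, -201.8, 201.8]
orientation: [3.136, 0.005, 1.631]
contact_force: [-0.2, -0.6, -0.1]
opening: 0.997
grip_force: 0.0
```

Run:
```python
from h import *
import cv2
s=sense();print(s['t'],s['tool_pos'],s['contact_force'])
s_=capture("scene");t_=capture("top")
a=cv2.resize(s_[150:230,240:330,::-1],(540,480),interpolation=cv2.INTER_CUBIC);b=cv2.resize(t_[145:220,195:240,::-1],(252,420),interpolation=cv2.INTER_CUBIC)
b=cv2.copyMakeBorder(b,0,60,0,0,cv2.BORDER_CONSTANT)
cv2.imwrite("pics/end.png",np.hstack([a,b]))
```

```text
16.6 [ 539.4044637  -201.79669531  201.75308737] [-0.151484   -0.61837673 -0.14558972]
```

View pics/end.png

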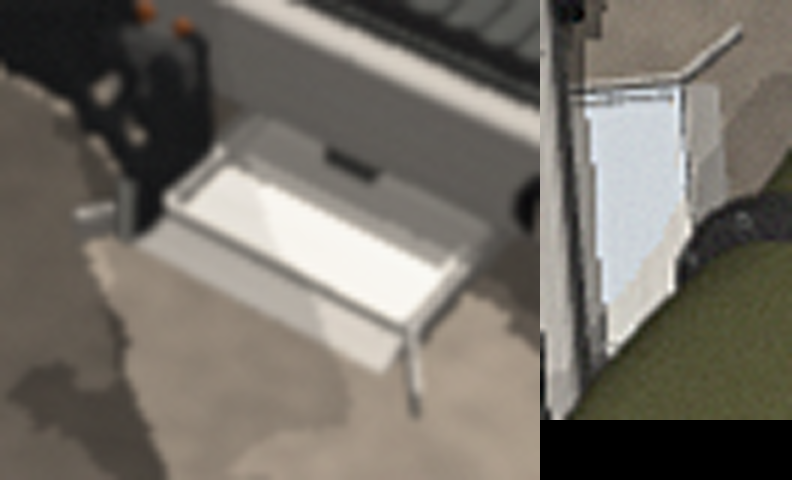

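The tray is in behind the lip: tail rim (168,200)–(408,328), lip outer edge (135,240)–(382,373). A quick check of its height.

Run:
```python
from h import *
np.set_printoptions(precision=2,suppress=True)
S=lambda p:raw(p,6,[240,150])
W=lambda x,y,z:np.r_[outg([x,y]),z]
P=lambda x,y,z:(proj("scene",W(x,y,z))[0]-[240,150]+.5)*6-.5
for s,t,l in((75,(168,200),(135,240)),(-75,(408,328),(382,373))):
    print("obs rim-lip",np.subtract(t,l),"seated",P(0,s,17)-P(-21,s*78/75,0),"on lip level",P(0,s,23)-P(-21,s*78/75,0),"back on lip",P(-4,s,23)-P(-21,s*78/75,0))
```

```text
obs rim-lip [ 33 -40] seated [ 28.49 -42.09] on lip level [ 28.88 -50.32] back on lip [ 24.52 -46.27]
obs rim-lip [ 26 -45] seated [ 20.06 -49.53] on lip level [ 21.31 -57.76] back on lip [ 17.19 -53.25]
```

Both tail corners match the seated position, so I hand in.

```bash
python3 -c "
from bench import *
print(finish_job())"
```

```text
the job is handed in; nothing more can be done
None
```

The grease tray is in the grill's bay behind the lip, against the springs. The final camera check puts both tail corners at the seated height, the most force I read while pushing was about 10 N, and the fingers are clear; I handed the job in at about 17 s.

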